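Fit the long spacer on the leak-test station and arm it

ROBOT

A 6-joint arm with a two-finger parallel gripper is mounted at the origin on a cart in front of the work surface, level with it; the furniture and walls round the work are solid. World frame = base frame: x ahead of the robot, y to its left, z up, the work surface at z = 0. Lengths are in m, angles in rad, forces in N, time in s.
With the tool pointing down it reaches from about 0.25 to 0.775 m from the base axis. Payload 4 kg.
Tool frame: the origin (TCP) lies at the very end of the fingers, on their centre line; the grasp point (between the pads) lies hold_point_z behind it (hold_point_z is the distance from the TCP to the grasp point, in m); z points along the fingers, y is the direction in which the jaws open and shut (so a half turn about z gives the same grasp; the last joint's range is limited). The gripper opens to 94 mm and grips with 3 to 60 N. Pads are 16 mm wide; open, the fingers measure 119 mm over their backs; the gripper's body (75 mm by 177 mm) begins 78 mm behind the grasp point.
Start: joints at [1.105, 0.087, 1.371, -0, 1.684, -0.103], TCP at [0.195, 0.514, 0.206] pointing down, gripper open.
Joint ranges: [-3.1, 3.1], [-0.76, 2.03], [0.27, 2.55], [-1.08, 4.22], [0.17, 2.65], [-2.57, 2.57]. Speed limits (rad/s): [2.79, 2.79, 3.14, 3.14, 3.14, 3.14].

INTERFACE

Orientations are given as [roll, pitch, yaw] about the fixed x, y, z axes, in that order (R = Rz(yaw) Ry(pitch) Rx(roll)).
In Python, from bench import * gives the robot as it stands.
- The arm moves only by the tool step_arm, never from a script. Its argument "increments" is text: rows parted by semicolons, each of 6 numbers parted by spaces: the shift along the tool's x, y, z in cm, then the turn, a rotation vector about the tool's x, y, z in rad. A call has 1 to 5 rows; each row shifts and turns the commanded pose from where the row before left it, along the tool's axes as they then stand; what a row does not reach is not made up. A row lasts 1/10 s, in which the tool goes at most 50 mm and 8.59 degrees, less where a joint would pass 70% of its speed; a pose out of reach is approached as far as the arm can. A call is refused whole if a number of a shift passes 5 or a number of a turn 0.15, either way. A call with a gripper value outside its range is refused whole. "claw" is the gripper's target within -1 to 1 (shut at 1, half-way at 0, fully open at -1), set as the call begins (left out, the last holds). The fingers move at their own pace and stop on an object; the grip force is fixed at half the most. Time passes only in rows, so rows that do not move let the fingers close. It gives the time, the measured TCP pose, the force and the opening at its end, in the units of the state.
- get_obs(): the state, without advancing time (a new reading comes with each control period).
- snapshot(name): name is "scene" or "top" or "wrist"; returns the picture (420x560x3 uint8, red, green, blue); there is no depth.
- calibration(name): a dict with "camera_matrix" (3x3 intrinsics, pixels), "eye" and "orientation" of the camera in the world; the wrist camera has in their place "tool_from_camera" (4x4, takes a point from camera to tool coordinates, whose origin is the TCP and whose axes are the flange's). Camera axes: x right, y up, looking along -z (the intrinsics and any distortion apply to the point x, -y, -z); pixel columns grow to the right and rows downward; lengths in m; the calibration is good to about 2 mm. The wrist camera is an equidistant fisheye: a pixel r from the principal point sees the ray r / f radians off the axis. A picture is of the moment at which its call begins: read the wrist's pose just before it. calibration takes no time and is no camera call.
- close_job(): hands the job in, once; it reports no verdict.
The state is a dict: "time": time; "joint_positions": joint angles; "qvel": joint speeds; "joint_torque": joint torques, N m; "tool_pos": TCP position; "ee_rot": TCP orientation; "wrist_force": force on the tool from outside, world axes, zero at the start; "wrist_torque": the same for the moment, N m; "width": finger opening in m.
Only numpy, scipy, OpenCV 4.12 (cv2) and the standard library are available. Lean on these libraries where they do the work, as an engineer would, in place of code of your own. Each camera call takes 0.05 s, during which the arm holds its last target. There are 200 camera calls.

TASK

Two spacer sleeves hang on the sloping pegs of the wooden rack: take the longer one and slide it over the upright shaft of the leak-test station, holding it until it is practically down on the shaft's collar rather than letting it drop, and leave it sitting fully home on the collar. Then let go of it and push the small slide switch on top of the grey control box all the way over to the end where the round white lamp is. Leave the shorter sleeve on its peg and do not shift or knock over the shower heads and the brush standing around.

Things in the scene. Friction and masses are not known exactly. Their poses are not given: they have to be found in the camera images.
- spacer_long: the longer of two loose plain grey sleeves (open tubes): 100 mm long, 46 mm outside, 30 mm bore, about 0.22 kg. Origin: centre of its lower end; z runs along its axis to the upper end. At the start it hangs on one of the two rack pegs, which one varies, its axis leaning like the peg and its lower end on the board
- spacer_short: the shorter sleeve, same but only 70 mm long, on the other peg; stays there. Origin: centre of its lower end, z along its axis
- rack: fixed plywood rack, foot 110 x 225 mm (x, y), its place and yaw vary. A sloping board, 100 x 225 x 14 mm, faces the rack's own -x side; board top centre lies 75 mm above the foot's underside. Two steel pegs, 25 mm thick and 46 mm long with tapered tips, stand square to the board at y = +60 and -60 mm, so they lean 35 degrees from vertical towards the rack's -x. Origin: centre of the underside, z up; highest edge of the board 104 mm up
- station: fixed leak-test station, place and yaw vary: aluminium foot plate 120 x 120 x 18 mm, a steel collar 52 mm across on it (top 28 mm up), and from it an upright steel shaft, 27 mm diameter, tapering over its last 10 mm to 18 mm. On both sides, at its y = +47 and -47 mm, stands an upright splash plate 4 mm thick, 85 mm long along x, top 118 mm up; the x sides are open, so fingers fit round a sleeve along the station's x only. Origin: centre of the underside, z up
- shaft_seat (a point): on the shaft's axis at the collar's top face, where the lower end of the sleeve comes to sit; 28 mm above the station's underside; z up
- shaft_tip (a point): top of the shaft, on its axis, 65 mm above the collar's face (93 mm above the surface)
- control_box: fixed grey tester control box 75 x 130 x 40 mm (x, y, z), place and yaw vary. In the middle of its top a slide switch that runs along the box's y, and 46 mm from the middle towards +y a round white lamp 15 mm across and 5 mm high. Two brass stubs stick out of its +x side. Origin: centre of the underside, z up
- slide_switch (a joint): travel of the switch in m: 0 = off, at the end away from the lamp (start), 0.016 = on, at the end near the lamp (the box's +y). A detent holds it at either end with about 3 N, less towards the middle, and throws it over once it is past the middle (0.008)
- switch_ridge (a point): middle of the top of the switch's ridge, which moves with the switch: a bar 24 mm long across the travel (box x), 5 mm thick along it (box y), standing 7 mm above the box's top
- head_02: loose shower head 125 mm across, 91 mm high, face down on the surface; bystander. Origin: centre of its underside
- head_08: loose shower head 125 mm across, 92 mm high, face down; bystander. Origin: centre of its underside
- brush_1: loose scrubbing brush, 86 x 30 mm, 55 mm high with its handle, bristles down; bystander. Origin: centre of its underside
Not all that is in view belongs to the job. Leave any orange or yellow look-alike of the spacer_long alone. What is shaped like the station but pink is not meant.

How it is judged:
By the outcome, as a careful person would: the job done as asked, in the order asked, and still so for the second after the job is handed in, with the robot touching nothing.
It also fails if it takes over 58 s, if anything falls off the work surface, if the arm or the gripper's body presses on something with over 40 N, if the wrist force passes 120 N, or if a joint passes its speed limit or range.

## Working session

There is one attempt and no reset: what is moved stays moved. The work goes in short steps, Python scripts to look and compute and a tool call to move; the robot and the scene stay as the last step left them, time stands still between calls to the robot, and variables do not carry over. Pictures are saved under pics/ and viewed, about 8 in all and at most 12, crops included, and the job is handed in when it is done.

Besides the shell and the picture viewer there is one more tool, called after "Emit:" as a command line: name --argument value ..., lists and objects as JSON in quotes. step_arm: Moves the arm, as the interface text tells. Its arguments: {"type":"object","properties":{"increments":{"type":"string"},"claw":{"type":"number"}},"required":["increments"]}

```bash
mkdir -p pics; ls; python3 - <<'E'
from bench import *
import cv2,numpy as np
o=get_obs();print({k:np.round(v,3) for k,v in o.items()})
for n in("scene","top","wrist"):
    c=calibration(n);print(n,{k:np.round(v,4).tolist() if not isinstance(v,str) else v for k,v in c.items()})
    cv2.imwrite(f"pics/{n}0.png",snapshot(n)[:,:,::-1])
a=cv2.imread("pics/scene0.png");b=cv2.imread("pics/top0.png")
E
```

```text
pics
{'time': np.float64(0.0), 'joint_positions': array([ 1.105,  0.088,  1.372, -0.   ,  1.684, -0.103]), 'qvel': array([ 0.001,  0.001, -0.001,  0.001,  0.   ,  0.001]), 'joint_torque': array([ 0.0000e+00, -3.4020e+01, -3.0242e+01,  7.2000e-02,  3.4000e-02,
       -0.0000e+00]), 'tool_pos': array([0.195, 0.514, 0.204]), 'ee_rot': array([-3.139, -0.   ,  2.779]), 'wrist_force': array([ 0.248, -0.432, -1.023]), 'wrist_torque': array([-0.039, -0.026, -0.019]), 'width': np.float64(0.094)}
scene {'camera_matrix': [[440.7942, 0.0, 281.5584], [0.0, 440.7942, 207.2246], [0.0, 0.0, 1.0]], 'eye': [0.1676, -0.8268, 1.1126], 'orientation': [0.6876, -0.0141, -0.479]}
top {'camera_matrix': [[512.9825, 0.0, 283.3139], [0.0, 512.9825, 212.6928], [0.0, 0.0, 1.0]], 'eye': [0.2876, -0.0445, 1.4759], 'orientation': [0.2265, -0.0012, -1.59]}
wrist {'camera_matrix': [[325.1923, 0.0, 274.6943], [0.0, 325.1923, 210.7702], [0.0, 0.0, 1.0]], 'tool_from_camera': [[-0.0004, 0.9575, 0.2883, 0.0843], [1.0, 0.0005, -0.0003, 0.0004], [-0.0004, 0.2883, -0.9575, -0.1781], [0.0, 0.0, 0.0, 1.0]]}
```

View pics/top0.png

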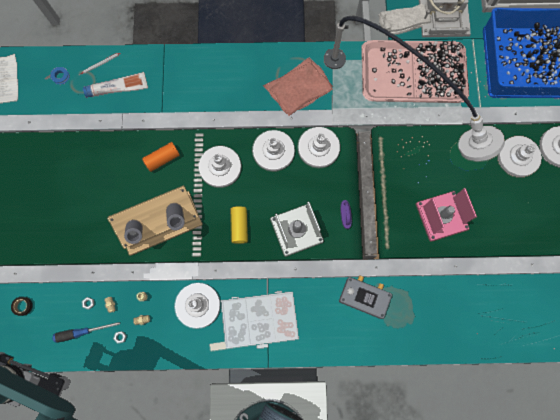

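View pics/scene0.png

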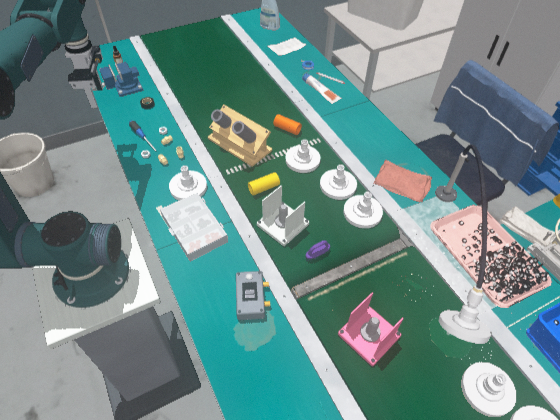

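The top view shows the rack at (155,220) with two grey sleeves at about (133,230) and (177,213). The white station is at (297,229), the pink decoy at (447,213) and the grey box at (367,298). The orange (160,157) and yellow (238,224) sleeves are look-alikes to leave alone. Next I'll confirm these in an enlarged mosaic.

```bash
cat > h.py <<'E'
from bench import *
import cv2,numpy as np
from scipy.spatial.transform import Rotation as Ro
def cam(n):
    c=calibration(n);return np.array(c["camera_matrix"]),np.array(c["eye"]),Ro.from_euler('xyz',c["orientation"]).as_matrix()
def ray(n,u,v):
    K,e,R=cam(n);d=R@np.array([(u-K[0,2])/K[0,0],-(v-K[1,2])/K[1,1],-1]);return e,d/np.linalg.norm(d)
def onz(n,u,v,z):
    e,d=ray(n,u,v);return e+d*(z-e[2])/d[2]
def proj(n,p):
    K,e,R=cam(n);q=R.T@(np.array(p)-e);return np.array([K[0,2]+K[0,0]*q[0]/-q[2],K[1,2]+K[1,1]*q[1]/q[2]])
def tri(a,b):
    (e1,d1),(e2,d2)=ray("top",*a),ray("scene",*b)
    s=np.linalg.lstsq(np.c_[d1,-d2],e2-e1,rcond=None)[0];p,q=e1+s[0]*d1,e2+s[1]*d2
    return (p+q)/2,np.linalg.norm(p-q)
def wpose():
    o=get_obs();return np.array(o["tool_pos"]),Ro.from_euler('xyz',o["ee_rot"]).as_matrix()
def wray(u,v,pose):
    c=calibration("wrist");K=np.array(c["camera_matrix"]);T=np.array(c["tool_from_camera"])
    x,y=(u-K[0,2])/K[0,0],(v-K[1,2])/K[0,0];t=np.hypot(x,y)+1e-12
    d=np.array([np.sin(t)*x/t,-np.sin(t)*y/t,-np.cos(t)]);p,R=pose
    return p+R@T[:3,3],R@T[:3,:3]@d
def wonz(u,v,z,pose):
    e,d=wray(u,v,pose);return e+d*(z-e[2])/d[2]
def wproj(P,pose):
    c=calibration("wrist");K=np.array(c["camera_matrix"]);T=np.array(c["tool_from_camera"]);p,R=pose
    q=T[:3,:3].T@(R.T@(np.array(P)-p)-T[:3,3]);t=np.arctan2(np.hypot(q[0],q[1]),-q[2]);n=np.hypot(q[0],q[1])+1e-12
    return np.array([K[0,2]+K[0,0]*t*q[0]/n,K[1,2]-K[0,0]*t*q[1]/n])
E
python3 - <<'E'
import cv2,numpy as np
t=cv2.imread("pics/top0.png");s=cv2.imread("pics/scene0.png")
def c(im,x,y,w=100,h=75):
    r=cv2.resize(im[y:y+h,x:x+w],(400,300),interpolation=cv2.INTER_CUBIC)
    for i in range(0,w,20): cv2.putText(r,str(x+i),(i*4,8),0,.3,(0,0,255));cv2.line(r,(i*4,8),(i*4,14),(0,0,255))
    for i in range(0,h,20): cv2.putText(r,str(y+i),(0,i*4+4),0,.3,(0,0,255))
    return r
cv2.imwrite("pics/m1.png",np.vstack([np.hstack([c(t,105,182),c(t,250,190)]),np.hstack([c(t,325,265),c(s,195,95)])]))
E
```

```text
(no output)
```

View pics/m1.png

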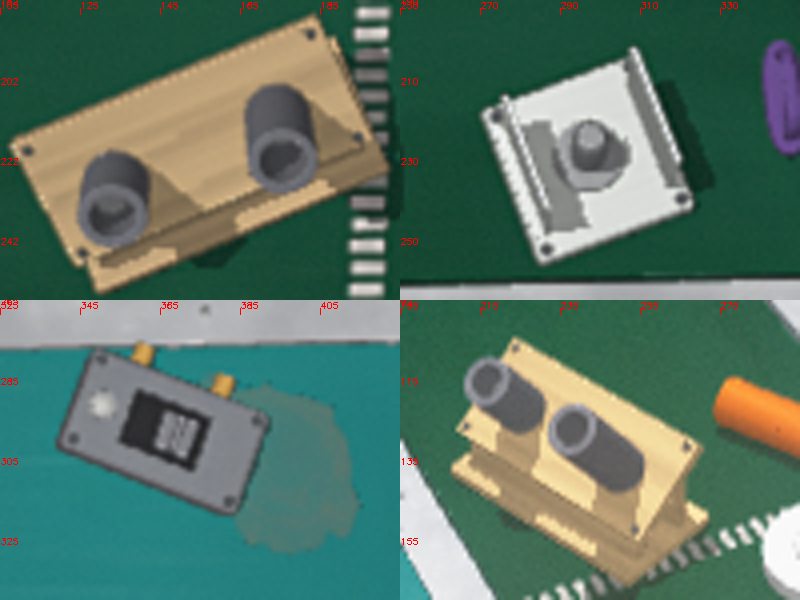

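View pics/wrist0.png

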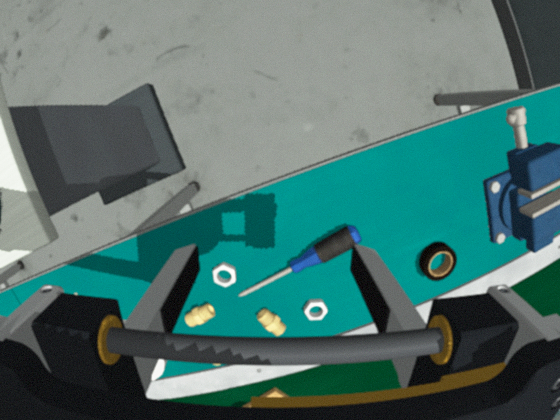

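The lower-right crop shows the sleeve with its rim at scene (238,127), top (176,222) is clearly the longer one; the other grey sleeve (scene (217,115), top (133,236)) is shorter. The orange and yellow tubes are look-alikes. The station's splash plates sit left and right in the image, and the lamp is at top (351,291).

```bash
python3 - <<'E'
from h import *
np.set_printoptions(precision=4,suppress=True)
print("long rim",*tri((175.75,222),(238.25,127.5)))
print("short rim",*tri((133.25,235.75),(217,115.5)))
# board screws corners top-view: upper-left, upper-right, lower-right, lower-left
B=[(105+27/4,182+150/4),(105+310/4,182+33/4),(105+358/4,182+137/4),(105+82/4,182+253/4)]
S=[(195+115/4,95+47/4),(195+287/4,95+145/4),(195+233/4,95+230/4),(195+64/4,95+128/4)]
# scene: corners UL(515,348) UR(687,447) LR(633,528) LL(465,428)
for n,b in zip(("A","B","C","D"),B):
    print(n,[ (np.round(tri(b,s)[0],3).tolist(),round(tri(b,s)[1],4)) for s in S])
for n,p in dict(c1=(271.25,218.25),c2=(285.25,256),c3=(323,241.75)).items(): print("st",n,onz("top",*p,.018))
print("tip",onz("top",297.5,222.5,.093),"collar",onz("top",297,231,.028))
for n,p in dict(a=(349.25,277.5),b=(392,295),c=(383.75,318.75),d=(339.5,301.25)).items(): print("box",n,onz("top",*p,.040))
print("lamp",onz("top",350.75,290.5,.045),"sw",onz("top",369.5,298.75,.044))
E
```

```text
long rim [0.5719 0.2316 0.1546] 0.0006588798844454781
short rim [0.5418 0.3487 0.1307] 0.0006181337764646815
A [([0.593, 0.418, 0.102], np.float64(0.0008)), ([0.708, 0.463, -0.105], np.float64(0.1433)), ([0.716, 0.542, -0.293], np.float64(0.0701)), ([0.582, 0.456, -0.002], np.float64(0.07))]
B [([0.568, 0.193, 0.292], np.float64(0.1021)), ([0.673, 0.226, 0.104], np.float64(0.0)), ([0.665, 0.25, 0.004], np.float64(0.0703)), ([0.551, 0.201, 0.235], np.float64(0.1637))]
C [([0.528, 0.158, 0.314], np.float64(0.0456)), ([0.616, 0.174, 0.157], np.float64(0.0598)), ([0.609, 0.2, 0.053], np.float64(0.0023)), ([0.513, 0.17, 0.25], np.float64(0.1022))]
D [([0.54, 0.352, 0.159], np.float64(0.0578)), ([0.63, 0.367, 0.005], np.float64(0.1995)), ([0.634, 0.437, -0.171], np.float64(0.1387)), ([0.529, 0.393, 0.051], np.float64(0.003))]
st c1 [ 0.6076 -0.0173  0.018 ]
st c2 [ 0.4963 -0.0558  0.018 ]
st c3 [ 0.5355 -0.1653  0.018 ]
tip [ 0.5778 -0.0908  0.093 ] collar [ 0.5665 -0.0909  0.028 ]
box a [ 0.4294 -0.2331  0.04  ]
box b [ 0.3788 -0.3492  0.04  ]
box c [ 0.3148 -0.3223  0.04  ]
box d [ 0.3645 -0.203   0.04  ]
lamp [ 0.3929 -0.2348  0.045 ] sw [ 0.3695 -0.2856  0.044 ]
```

Measurements agree with the sizes given: rim heights, board corners, and a board centre at 0.0775 against 0.075. The rack yaw is about 0.394 and the station yaw about 0.34. I'll plan the pre-grasp along the peg axis.

```bash
cat >> h.py <<'E'
def fr(z,x):
    z=np.array(z,float)/np.linalg.norm(z);x=np.array(x,float);x-=z*(x@z);x/=np.linalg.norm(x);return np.c_[x,np.cross(z,x),z]
A=np.array([-.5294,-.2203,.8192]);L=np.array([.624,.2536,.076]);RK=fr(-A,[-.384,.923,0])
YS=1.910;RS=Ro.from_euler('xyz',[np.pi,0,YS]).as_matrix()
def plan(p,R,n,start=None):
    p0,R0=start or wpose();r=Ro.from_matrix(R0.T@R).as_rotvec()
    print("dist cm",np.round(np.linalg.norm(p-p0)*100,2),"rot",np.round(r,3))
    rows=[]
    for k in range(n):
        Rk=R0@Ro.from_rotvec(r*k/n).as_matrix();rows.append(" ".join("%.2f"%v for v in Rk.T@((p-p0)/n)*100)+" "+" ".join("%.3f"%v for v in r/n))
    for i in range(0,n,5): print("; ".join(rows[i:i+5]))
E
python3 - <<'E'
from h import *
import bench
print([n for n in dir(bench) if not n.startswith('_')], getattr(bench,'hold_point_z',None))
P0,R0=wpose()
plan(np.array([.534,.217,.225]),RK,20)
E
```

```text
['IKError', 'calibration', 'close_job', 'get_obs', 'hold_point_z', 'snapshot'] 0.0188
dist cm 45.11 rot [-0.578 -0.248  0.788]
-2.11 -0.79 -0.10 -0.029 -0.012 0.039; -2.14 -0.70 -0.10 -0.029 -0.012 0.039; -2.17 -0.61 -0.09 -0.029 -0.012 0.039; -2.19 -0.52 -0.08 -0.029 -0.012 0.039; -2.21 -0.43 -0.06 -0.029 -0.012 0.039
-2.23 -0.35 -0.05 -0.029 -0.012 0.039; -2.24 -0.26 -0.03 -0.029 -0.012 0.039; -2.25 -0.17 -0.01 -0.029 -0.012 0.039; -2.25 -0.08 0.02 -0.029 -0.012 0.039; -2.25 0.01 0.04 -0.029 -0.012 0.039
-2.25 0.10 0.07 -0.029 -0.012 0.039; -2.25 0.18 0.11 -0.029 -0.012 0.039; -2.24 0.27 0.14 -0.029 -0.012 0.039; -2.22 0.35 0.18 -0.029 -0.012 0.039; -2.20 0.43 0.21 -0.029 -0.012 0.039
-2.18 0.51 0.26 -0.029 -0.012 0.039; -2.16 0.59 0.30 -0.029 -0.012 0.039; -2.13 0.66 0.34 -0.029 -0.012 0.039; -2.10 0.74 0.39 -0.029 -0.012 0.039; -2.06 0.81 0.44 -0.029 -0.012 0.039
```

Emit:
step_arm --increments "-2.1 -0.8 -1.1 -0.029 -0.012 0.039; -2.1 -0.7 -1.1 -0.029 -0.012 0.039; -2.2 -0.6 -1.1 -0.029 -0.012 0.039; -2.2 -0.5 -1 -0.029 -0.012 0.039; -2.2 -0.4 -1 -0.029 -0.012 0.039" --claw -1

```text
time: 0.65
tool_pos: [0.2783, 0.4378, 0.2592]
ee_rot: [2.991, 0.046, 2.578]
wrist_force: [0.1, -0.1, 1.0]
width: 0.0937
```

Emit:
step_arm --increments "-2.2 -0.35 0 -0.029 -0.012 0.039; -2.2 -0.25 0 -0.029 -0.012 0.039; -2.2 -0.2 0 -0.029 -0.012 0.039; -2.2 -0.1 0 -0.029 -0.012 0.039; -2.2 0 0 -0.029 -0.012 0.039"

```text
time: 1.15
tool_pos: [0.3611, 0.3647, 0.263]
ee_rot: [2.835, 0.06, 2.375]
wrist_force: [0.6, -0.5, -0.3]
width: 0.0939
```

Emit:
step_arm --increments "-2.2 0.1 0.1 -0.029 -0.012 0.039; -2.2 0.2 0.1 -0.029 -0.012 0.039; -2.2 0.3 0.1 -0.029 -0.012 0.039; -2.2 0.35 0.2 -0.029 -0.012 0.039; -2.2 0.4 0.2 -0.029 -0.012 0.039"

```text
time: 1.65
tool_pos: [0.4452, 0.2923, 0.2676]
ee_rot: [2.679, 0.042, 2.171]
wrist_force: [0.0, -0.7, -0.1]
width: 0.0941
```

Emit:
step_arm --increments "-2.2 0.5 0.3 -0.029 -0.012 0.039; -2.1 0.6 0.3 -0.029 -0.012 0.039; -2.1 0.7 0.3 -0.029 -0.012 0.039; -2.1 0.7 0.4 -0.029 -0.012 0.039; -2 0.8 0.4 -0.029 -0.012 0.039"

```text
time: 2.15
tool_pos: [0.5298, 0.2197, 0.2721]
ee_rot: [2.53, -0.007, 1.973]
wrist_force: [0.0, 0.1, -0.3]
width: 0.0938
```

```bash
python3 - <<'E'
from h import *
p=wpose();im=snapshot("wrist");cv2.imwrite("pics/w1.png",im[:,:,::-1])
o=get_obs();print(np.round(o["tool_pos"],4),np.round(o["joint_positions"],3))
t=L+.1*A
print("pred rim",wproj(t,p),"base",wproj(L,p),"short rim",wproj([.5418,.3487,.1307],p))
plan(L+.12*A,RK,5)
E
```

```text
[0.531  0.2177 0.2714] [ 0.227 -0.32   1.731  0.113  1.128 -0.187]
pred rim [242.93939488 212.26152001] base [250.35100987 189.66590632] short rim [243.64587032  88.10106497]
dist cm 10.19 rot [ 0.001 -0.007  0.001]
-0.06 -0.61 1.94 0.000 -0.001 0.000; -0.06 -0.61 1.94 0.000 -0.001 0.000; -0.06 -0.61 1.94 0.000 -0.001 0.000; -0.06 -0.61 1.94 0.000 -0.001 0.000; -0.05 -0.61 1.94 0.000 -0.001 0.000
```

View pics/w1.png

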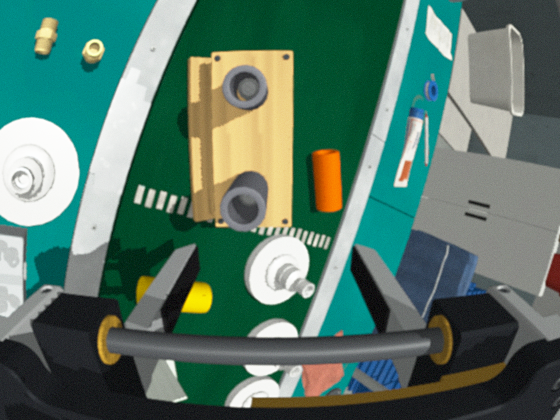

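The wrist view shows the long sleeve's rim at (243,209), predicted (243,212), and the short rim at (245,88), predicted (244,88), so they agree within a few mm. I'll move closer.

Emit:
step_arm --increments "0 -0.9 1.9 0 -0.001 0; 0 -0.9 1.9 0 -0.001 0; 0 -0.8 1.9 0 -0.002 0; 0 -0.5 1.9 0 -0.002 0; 0 0 1.6 0 -0.001 0"

```text
time: 2.7
tool_pos: [0.5534, 0.2318, 0.1772]
ee_rot: [2.534, -0.001, 1.972]
wrist_force: [-0.3, 0.4, 0.0]
width: 0.0939
```

```bash
python3 - <<'E'
from h import *
p=wpose();im=snapshot("wrist")
o=get_obs();print(np.round(o["tool_pos"],4),np.round(o["wrist_force"],1))
for k in(.1,): print("pred rim",wproj(L+k*A,p))
c=wproj(L+.1*A,p);x,y=(c-[70,52]).astype(int);x=max(x,0);y=max(y,0)
r=cv2.resize(im[y:y+105,x:x+140,::-1],None,fx=5,fy=5,interpolation=cv2.INTER_CUBIC)
# projected rim outline (outer, inner)
for rad in(.023,.015):
    pts=[(wproj(L+.1*A+rad*(RK[:,0]*np.cos(t)+RK[:,1]*np.sin(t)),p)-[x,y])*5+2 for t in np.linspace(0,6.28,24)]
    for q in pts: cv2.circle(r,tuple(int(v) for v in q),2,(0,0,255),-1)
cv2.imwrite("pics/w2.png",r);print("crop origin",x,y)
plan(L+.078*A-.0188*A,RK,4)
E
```

```text
[0.5532 0.2318 0.1745] [ 0.6 -0.8 -0.7]
pred rim [278.5404333 253.5547967]
crop origin 208 201
dist cm 6.43 rot [-0.006 -0.005  0.005]
-0.18 0.11 1.59 -0.002 -0.001 0.001; -0.18 0.11 1.59 -0.002 -0.001 0.001; -0.18 0.10 1.59 -0.002 -0.001 0.001; -0.18 0.10 1.59 -0.002 -0.001 0.001
```

View pics/w2.png

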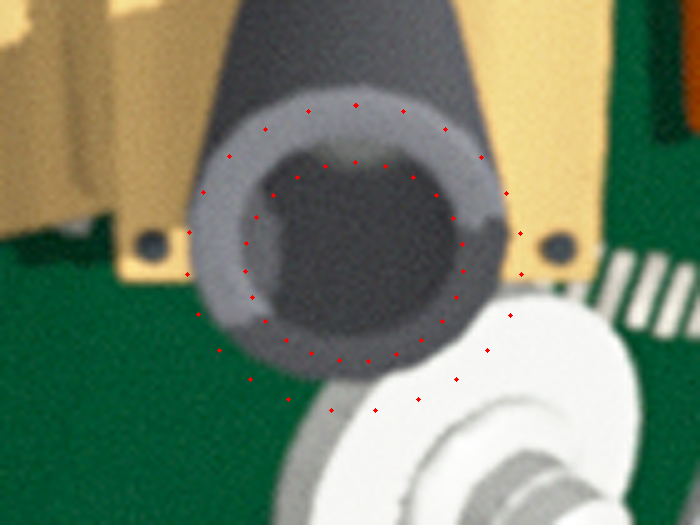

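The close crop shows the rim centre about 6 px above my prediction (crop (347,232) against (354,262) at 5x). That's roughly 2 mm in tool x with slightly more depth, well inside the pad tolerance. I'll correct sideways, advance and grip.

Emit:
step_arm --increments "-0.3 0.2 0.2 0 0 0; -0.3 0.2 0.6 0 0 0; 0 0 1.5 0 0 0; 0 0 1.5 0 0 0; 0 0 1.5 0 0 0"

```text
time: 3.25
tool_pos: [0.5888, 0.2393, 0.1388]
ee_rot: [2.529, -0.0, 1.971]
wrist_force: [-0.2, -0.2, 0.5]
width: 0.0939
```

Emit:
step_arm --increments "0 0 1.3 0 0 0; 0 0 0 0 0 0; 0 0 0 0 0 0"

```text
time: 3.55
tool_pos: [0.5948, 0.2422, 0.1275]
ee_rot: [2.531, -0.0, 1.971]
wrist_force: [-0.0, 0.5, 0.1]
width: 0.0939
```

Emit:
step_arm --increments "0 0 0 0 0 0; 0 0 0 0 0 0; 0 0 0 0 0 0; 0 0 0 0 0 0; 0 0 0 0 0 0" --claw 1

```text
time: 4.05
tool_pos: [0.5948, 0.2422, 0.1281]
ee_rot: [2.53, -0.0, 1.971]
wrist_force: [0.1, -0.2, 0.2]
width: 0.0573
```

```bash
python3 - <<'E'
from h import *
o=get_obs();print({k:np.round(o[k],4) for k in("time","tool_pos","ee_rot","wrist_force","wrist_torque","width")})
p=wpose();im=snapshot("wrist");cv2.imwrite("pics/w3.png",im[:,:,::-1])
print(p[1].T@(p[0]-L)) 
E
```

```text
{'time': np.float64(4.05), 'tool_pos': array([0.5948, 0.2422, 0.1281]), 'ee_rot': array([ 2.5298e+00, -3.0000e-04,  1.9709e+00]), 'wrist_force': array([ 0.1451, -0.1706,  0.2296]), 'wrist_torque': array([-0.1491,  0.2001,  0.0256]), 'width': np.float64(0.0573)}
[ 0.00085486  0.00427625 -0.06067548]
```

View pics/w3.png

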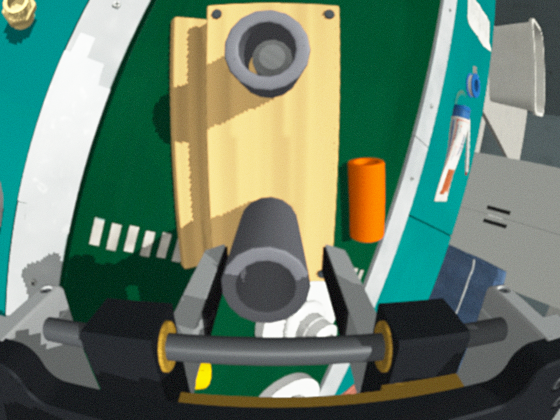

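The sleeve sits between the pads, rim at about (265,283), roughly 4 mm towards tool −y of the finger midpoint. I'll shift and finish closing.

Emit:
step_arm --increments "0 -0.2 0 0 0 0; 0 -0.2 0 0 0 0; 0 0 0 0 0 0; 0 0 0 0 0 0; 0 0 0 0 0 0" --claw 1

```text
time: 4.6
tool_pos: [0.5918, 0.2409, 0.1254]
ee_rot: [2.53, -0.0, 1.971]
wrist_force: [0.9, 0.4, -1.0]
width: 0.0448
```

Emit:
step_arm --increments "0 0 0 0 0 0; 0 0 0 0 0 0"

```text
time: 4.8
tool_pos: [0.5918, 0.2409, 0.1254]
ee_rot: [2.53, -0.0, 1.971]
wrist_force: [1.6, 0.7, -1.5]
width: 0.0448
```

```bash
python3 - <<'E'
from h import *
o=get_obs();print({k:np.round(o[k],4) for k in("time","tool_pos","ee_rot","wrist_force","wrist_torque","width")})
E
```

```text
{'time': np.float64(4.8), 'tool_pos': array([0.5918, 0.2409, 0.1254]), 'ee_rot': array([ 2.5304e+00, -4.0000e-04,  1.9709e+00]), 'wrist_force': array([ 1.5681,  0.6809, -1.4812]), 'wrist_torque': array([-0.093 ,  0.2646,  0.079 ]), 'width': np.float64(0.0448)}
```

Emit:
step_arm --increments "0 0 -0.5 0 0 0; 0 0 -1 0 0 0; 0 0 -1.2 0 0 0; 0 0 -1.2 0 0 0; 0 0 -1.2 0 0 0"

```text
time: 5.3
tool_pos: [0.5637, 0.229, 0.168]
ee_rot: [2.531, -0.0, 1.971]
wrist_force: [0.3, 0.5, -1.3]
width: 0.0447
```

Emit:
step_arm --increments "0 0 -1.5 0 0 0; 0 0 -2 0 0 0; 0 0 -2 0 0 0; 0 0 -2 0 0 0; 0 0 0 0 0 0"

```text
time: 5.8
tool_pos: [0.5253, 0.2125, 0.2331]
ee_rot: [2.524, 0.001, 1.971]
wrist_force: [0.2, -0.1, -1.1]
width: 0.0446
```

```bash
python3 - <<'E'
from h import *
o=get_obs();print({k:np.round(o[k],4) for k in("time","tool_pos","ee_rot","wrist_force","wrist_torque","width","joint_positions")})
p=wpose();im=snapshot("wrist");cv2.imwrite("pics/w4.png",im[:,:,::-1])
# high waypoint over station, sleeve bottom well clear
plan(np.array([.572,-.091,.26]),RS,18)
E
```

```text
{'time': np.float64(5.8), 'tool_pos': array([0.5253, 0.2125, 0.2331]), 'ee_rot': array([2.5240e+00, 8.0000e-04, 1.9707e+00]), 'wrist_force': array([ 0.1825, -0.1024, -1.0845]), 'wrist_torque': array([-0.2264,  0.3586, -0.0139]), 'width': np.float64(0.0446), 'joint_positions': array([ 0.2202, -0.3343,  1.8199,  0.119 ,  1.0491, -0.207 ])}
dist cm 30.85 rot [ 0.615 -0.018  0.059]
-1.65 -0.25 -0.37 0.034 -0.001 0.003; -1.66 -0.26 -0.36 0.034 -0.001 0.003; -1.66 -0.26 -0.35 0.034 -0.001 0.003; -1.66 -0.27 -0.34 0.034 -0.001 0.003; -1.66 -0.27 -0.33 0.034 -0.001 0.003
-1.66 -0.28 -0.32 0.034 -0.001 0.003; -1.66 -0.28 -0.31 0.034 -0.001 0.003; -1.66 -0.29 -0.30 0.034 -0.001 0.003; -1.66 -0.29 -0.28 0.034 -0.001 0.003; -1.67 -0.30 -0.27 0.034 -0.001 0.003
-1.67 -0.30 -0.26 0.034 -0.001 0.003; -1.67 -0.31 -0.25 0.034 -0.001 0.003; -1.67 -0.31 -0.24 0.034 -0.001 0.003; -1.67 -0.31 -0.22 0.034 -0.001 0.003; -1.67 -0.31 -0.21 0.034 -0.001 0.003
-1.67 -0.31 -0.20 0.034 -0.001 0.003; -1.67 -0.31 -0.19 0.034 -0.001 0.003; -1.68 -0.32 -0.17 0.034 -0.001 0.003
```

Emit:
step_arm --increments "-1.7 -0.3 -0.4 0.034 -0.001 0.003; -1.7 -0.3 -0.4 0.034 -0.001 0.003; -1.7 -0.3 -0.4 0.034 -0.001 0.003; -1.7 -0.3 -0.3 0.034 -0.001 0.003; -1.7 -0.3 -0.3 0.034 -0.001 0.003"

```text
time: 6.35
tool_pos: [0.5369, 0.1249, 0.2344]
ee_rot: [2.704, -0.004, 1.955]
wrist_force: [0.6, 0.0, -2.6]
width: 0.0447
```

Emit:
step_arm --increments "-1.7 -0.3 -0.3 0.034 -0.001 0.003; -1.7 -0.3 -0.3 0.034 -0.001 0.003; -1.7 -0.3 -0.3 0.034 -0.001 0.003; -1.7 -0.3 -0.3 0.034 -0.001 0.003; -1.7 -0.3 -0.3 0.034 -0.001 0.003"

```text
time: 6.85
tool_pos: [0.5505, 0.0387, 0.2426]
ee_rot: [2.874, -0.005, 1.939]
wrist_force: [0.4, -0.2, -1.0]
width: 0.0447
```

Emit:
step_arm --increments "-1.7 -0.3 -0.3 0.034 -0.001 0.003; -1.7 -0.3 -0.2 0.034 -0.001 0.003; -1.7 -0.3 -0.2 0.034 -0.001 0.003; -1.7 -0.3 -0.2 0.034 -0.001 0.003; -1.7 -0.3 -0.2 0.034 -0.001 0.003"

```text
time: 7.35
tool_pos: [0.5651, -0.0468, 0.25]
ee_rot: [3.044, -0.003, 1.924]
wrist_force: [0.3, 0.9, -1.5]
width: 0.0445
```

Emit:
step_arm --increments "-1.5 -0.3 -0.2 0.034 -0.001 0.003; -1.5 -0.3 -0.2 0.034 -0.001 0.003; -1.3 -0.3 -0.2 0.034 -0.001 0.003; 0 0 0 0 0 0; 0 0 0 0 0 0"

```text
time: 7.85
tool_pos: [0.571, -0.0894, 0.2556]
ee_rot: [-3.14, -0.001, 1.915]
wrist_force: [-0.5, -0.3, -2.1]
width: 0.0443
```

```bash
python3 - <<'E'
from h import *
o=get_obs();print({k:np.round(o[k],4) for k in("time","tool_pos","ee_rot","wrist_force","width","joint_positions")})
p=wpose();im=snapshot("wrist");cv2.imwrite("pics/w5.png",im[:,:,::-1])
cv2.imwrite("pics/s5.png",snapshot("scene")[:,:,::-1]);cv2.imwrite("pics/t5.png",snapshot("top")[:,:,::-1])
for n,q in dict(tip=[.572,-.091,.093],seat=[.572,-.091,.028]).items(): print(n,wproj(q,p))
s=cv2.imread("pics/s5.png");u,v=proj("scene",p[0]).astype(int)
a=cv2.resize(s[v-40:v+80,u-60:u+60],(480,480),interpolation=cv2.INTER_CUBIC)
w=cv2.imread("pics/w5.png")[200:420,170:310+70]
b=cv2.resize(w,(480*210//220*0+315,330));b=cv2.copyMakeBorder(b,0,150,0,0,cv2.BORDER_CONSTANT)
cv2.imwrite("pics/m5.png",np.hstack([a,b]));print("origin",u-60,v-40)
E
```

```text
{'time': np.float64(7.85), 'tool_pos': array([ 0.571 , -0.0894,  0.2556]), 'ee_rot': array([-3.1397e+00, -1.2000e-03,  1.9148e+00]), 'wrist_force': array([-0.4993, -0.3413, -2.1189]), 'width': np.float64(0.0443), 'joint_positions': array([-0.2533,  0.148 ,  1.2054, -0.    ,  1.7905, -0.5974])}
tip [274.94362405 196.82690098]
seat [274.96605337 184.32213158]
origin 223 128
```

View pics/m5.png

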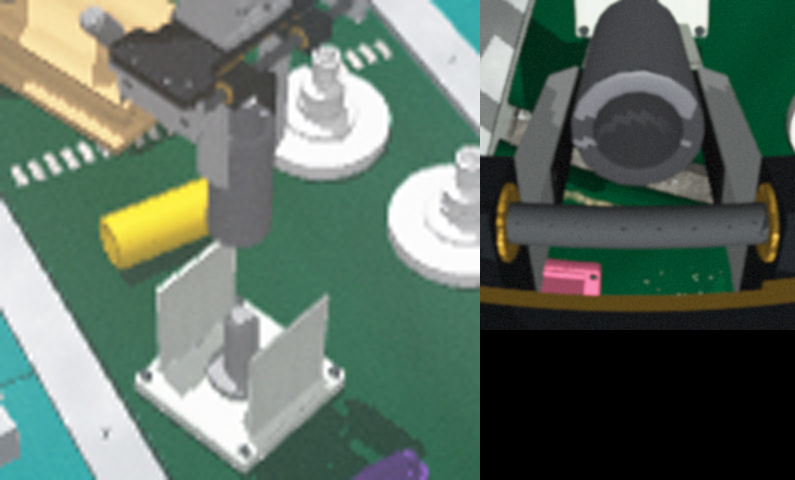

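The sleeve is held upright over the station (scene crop: sleeve bottom at about (241,235), shaft tip at (240,310), plate corners at (137,378), (247,467) and (343,376)). I'll compute the relative alignment.

```bash
python3 - <<'E'
from h import *
np.set_printoptions(precision=4,suppress=True)
f=lambda x,y:(223+x/4-.4,128+y/4-.4)
print("tip tri",*tri((297.5,222.8),f(240,311)))
print("plate centre scene",onz("scene",*f(240,377),.018), "corners",[onz("scene",*f(*c),.018)[:2] for c in((137,378),(247,467),(343,376))])
print("tip scene@.093",onz("scene",*f(240,311),.093))
p=(np.array([.571,-.0894,.2556]),Ro.from_euler('xyz',[-3.1397,-.0012,1.9148]).as_matrix())
for h in(.03,.034,.04):
    e,d=wray(274.7,284.7,p);q=e+d*(p[0][2]+h-e[2])/d[2];print(h,"sleeve top in tool",p[1].T@(q-p[0]))
# sleeve bottom in scene image: edges
print("pred sleeve bottom scene",[(proj("scene",p[0]-[0,0,b])-[223,128])*4 for b in(.06,.066)])
im=cv2.imread("pics/s5.png");g=cv2.cvtColor(im,cv2.COLOR_BGR2GRAY)
for y in(170,200,220): print(y,g[128+y//4,223+48:223+76])
for y in(330,345): print(y,g[128+y//4,223+50:223+70])
E
```

```text
tip tri [ 0.5729 -0.0899  0.0994] 0.005535126958353234
plate centre scene [ 0.5713 -0.0899  0.018 ] corners [array([ 0.4991, -0.0545]), array([ 0.5366, -0.1679]), array([ 0.6438, -0.1255])]
tip scene@.093 [ 0.5725 -0.085   0.093 ]
0.03 sleeve top in tool [-0.0001  0.0003 -0.03  ]
0.034 sleeve top in tool [ 0.0022  0.0003 -0.034 ]
0.04 sleeve top in tool [ 0.0056  0.0003 -0.04  ]
pred sleeve bottom scene [array([241.633 , 221.5076]), array([241.4862, 227.2475])]
170 [ 95 127 145 146 146 146 147 147 144 108 109 108 107 109 110 107 103 105
 105  99  95 110 154 155 165 175 175 174]
200 [224 222 221 198 110 101 104 108 106 106 108 108 106 110 106 106 104 104
 104  98  96  93  95  99  96  94  95  98]
220 [187 178 174 139 105 103 106 106 106 107 110 108 106 107 109 103 106 104
 104  97 100  99  97  95 100  96  94  97]
330 [161 161 163 182 181 182 127 128 133 138 135 131 130 126 153 251 251 251
 251 250]
345 [176 178 181 178 174 150 126 121 127 126 128 125 125 122 150 243 222 185
 156 159]
```

```bash
python3 - <<'E'
from h import *
np.set_printoptions(precision=2,suppress=True,linewidth=200)
p=(np.array([.571,-.0894,.2556]),Ro.from_euler('xyz',[-3.1397,-.0012,1.9148]).as_matrix())
im=cv2.imread("pics/s5.png").astype(int);d=im[:,:,1]-im[:,:,2]  # G-R: green bg high
for y in(165,175,180,184): print(y,d[y,268:300])
for z in(.2,.21,.23): 
    c=proj("scene",[.571,-.0894,z]);print("pred sleeve",z,c,[proj("scene",np.array([.571,-.0894,z])+k*np.array([.877,-.48,0])*.023)[0] for k in(-1,1)])
for z in(.05,.07,.085): print("pred shaft",z,proj("scene",[.5715,-.0906,z]))
g=cv2.cvtColor(im.astype(np.uint8),cv2.COLOR_BGR2GRAY)
for y in(208,210,212,214,216): print(y,g[y,272:294])
E
```

```text
165 [47 49 50 48 20 -1  0  0 -1 -4  1  0 -2 -2 -2  0  2  0  0 -1  2 -1  0  1  0 -1  0 -1 -1  0  0  0]
175 [-16 -17 -14 -12 -13 -12 -20  -4  -1   0  -2  -2  -1   0   0   0  -3   1   2  -1   0   1   1  33  43  46  45  47  49  46  47  47]
180 [-15 -18 -20 -21 -20 -21 -20  -2  -1  -1  -1   0   2  -1  -1  -1  -1  -1  -1   0   1   0   1  46  46  48  48  48  46  47  47  47]
184 [-30 -32 -30 -28 -29 -26 -20  -2  -3   1   2   1   1  -1   1   1   0  -2   1   1  -1   0  15  47  50  49  48  49  48  49  46  48]
pred sleeve 0.2 [283.44 182.32] [np.float64(275.2556729806623), np.float64(291.6158980242422)]
pred sleeve 0.21 [283.5  179.89] [np.float64(275.2664501016581), np.float64(291.7293752883175)]
pred sleeve 0.23 [283.62 174.94] [np.float64(275.2884153698724), np.float64(291.960658181145)]
pred shaft 0.05 [282.91 215.64]
pred shaft 0.07 [283.02 211.56]
pred shaft 0.085 [283.1  208.44]
208 [162 161 161 160 162 172 166 139 146 161 202 196 142 137 132 156 250 251 250 196 125  99]
210 [166 161 161 163 182 181 182 127 128 133 138 135 131 130 126 153 251 251 251 251 250 217]
212 [163 159 174 180 178 179 178 126 124 128 130 128 128 127 124 152 249 251 249 214 178 170]
214 [154 176 178 181 178 174 150 126 121 127 126 128 125 125 122 150 243 222 185 156 159 160]
216 [180 178 178 173 143 133 147 124 126 127 125 128 128 127 138 178 174 158 161 162 160 159]
```

Scene edges put the shaft at column 282.9, matching (0.5715, −0.0906). The sleeve is 1 px left of the TCP axis, so it sits about +3 mm along tool x in the grip, and the wrist view agrees. I'll shift tool x by −0.45 cm and go down to just above the tip.

Emit:
step_arm --increments "-0.25 0 1.5 0 0 0; -0.2 0 2 0 0 0; 0 0 2 0 0 0; 0 0 1.5 0 0 0; 0 0 1 0 0 0"

```text
time: 8.5
tool_pos: [0.5714, -0.0936, 0.1747]
ee_rot: [-3.139, -0.001, 1.915]
wrist_force: [-0.3, 0.4, -1.7]
width: 0.0444
```

Emit:
step_arm --increments "0 0 0.5 0 0 0; 0 0 0 0 0 0"

```text
time: 8.7
tool_pos: [0.5721, -0.0939, 0.1714]
ee_rot: [-3.14, 0.0, 1.915]
wrist_force: [-0.3, 0.4, -2.1]
width: 0.0446
```

```bash
python3 - <<'E'
from h import *
np.set_printoptions(precision=2,suppress=True,linewidth=200)
o=get_obs();print({k:np.round(o[k],4) for k in("time","tool_pos","ee_rot","wrist_force","width")})
im=snapshot("scene");cv2.imwrite("pics/s6.png",im[:,:,::-1]);cv2.imwrite("pics/w6.png",snapshot("wrist")[:,:,::-1])
a=cv2.resize(im[150:240,240:330,::-1],(540,540),interpolation=cv2.INTER_CUBIC)
w=cv2.imread("pics/w6.png")[150:330,215:335];w=cv2.resize(w,(260,390));w=cv2.copyMakeBorder(w,0,150,0,0,cv2.BORDER_CONSTANT)
cv2.imwrite("pics/m6.png",np.hstack([a,w]))
E
```

```text
{'time': np.float64(8.7), 'tool_pos': array([ 0.57, -0.09,  0.17]), 'ee_rot': array([-3.14,  0.  ,  1.92]), 'wrist_force': array([-0.34,  0.42, -2.12]), 'width': np.float64(0.0446)}
```

View pics/m6.png

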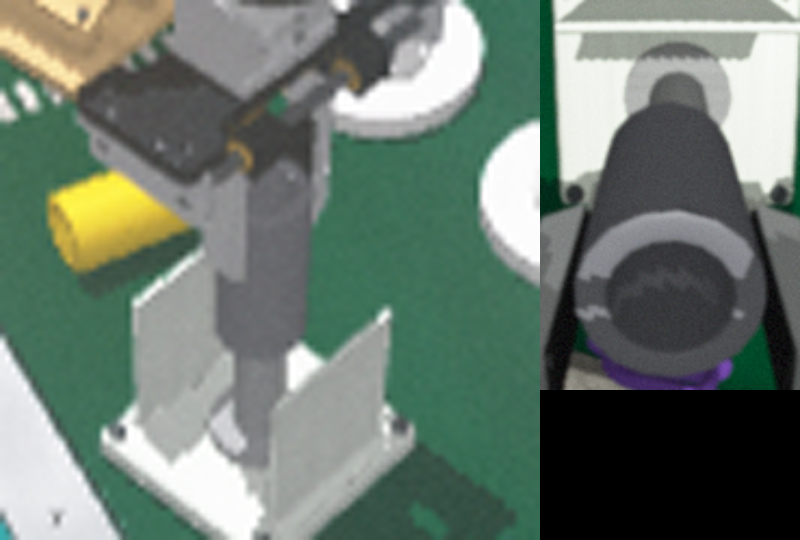

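Wrist and scene views both show the sleeve on the shaft line: wrist shaft x≈678 against sleeve 675, scene 260 against 261. I'll lower slowly and watch the force.

Emit:
step_arm --increments "0 0 0.5 0 0 0; 0 0 0.5 0 0 0; 0 0 0.5 0 0 0; 0 0 0.5 0 0 0"

```text
time: 9.2
tool_pos: [0.5724, -0.0939, 0.1516]
ee_rot: [-3.141, 0.0, 1.915]
wrist_force: [1.0, 1.4, 0.3]
width: 0.0445
```

Emit:
step_arm --increments "0 0 0.4 0 0 0; 0 0 0.4 0 0 0; 0 0 0 0 0 0"

```text
time: 9.5
tool_pos: [0.5737, -0.0922, 0.1438]
ee_rot: [3.138, -0.002, 1.916]
wrist_force: [5.0, 4.1, -2.1]
width: 0.0447
```

```bash
python3 - <<'E'
from h import *
o=get_obs();p=wpose();print(np.round(o["tool_pos"],4),"tool F",np.round(p[1].T@o["wrist_force"],1),"T",np.round(p[1].T@o["wrist_torque"],2),o["width"])
E
```

```text
[ 0.5737 -0.0922  0.1438] tool F [2.2 6.1 2.1] T [-1.35  0.77  0.06] 0.044703344056830525
```

The force is 6 N in tool +y and 2 N in +x: the taper is guiding the sleeve and dragging the TCP about 2 mm. I'll shift the command the same way to relieve it.

Emit:
step_arm --increments "0.1 0.2 0 0 0 0; 0 0 0 0 0 0"

```text
time: 9.7
tool_pos: [0.5741, -0.0919, 0.1436]
ee_rot: [-3.141, -0.0, 1.915]
wrist_force: [2.0, 3.1, -1.6]
width: 0.0446
```

```bash
python3 - <<'E'
from h import *
o=get_obs();p=wpose();print(np.round(o["tool_pos"],4),np.round(o["ee_rot"],4),"tool F",np.round(p[1].T@o["wrist_force"],1),"T",np.round(p[1].T@o["wrist_torque"],2),o["width"])
E
```

```text
[ 0.5741 -0.0919  0.1436] [-3.1408e+00 -1.0000e-04  1.9154e+00] tool F [2.2 3.  1.6] T [-0.71  0.47 -0.  ] 0.0445911484238672
```

Emit:
step_arm --increments "0.15 0.15 0 0 0 0; 0 0 0.4 0 0 0; 0 0 0.4 0 0 0; 0 0 0.4 0 0 0; 0 0 0 0 0 0"

```text
time: 10.2
tool_pos: [0.574, -0.0907, 0.1307]
ee_rot: [-3.138, -0.0, 1.914]
wrist_force: [0.1, 0.3, -2.3]
width: 0.0444
```

```bash
python3 - <<'E'
from h import *
o=get_obs();p=wpose();print(np.round(o["tool_pos"],4),np.round(o["ee_rot"],4),"tool F",np.round(p[1].T@o["wrist_force"],1),"T",np.round(p[1].T@o["wrist_torque"],2),o["width"])
E
```

```text
[ 0.574  -0.0907  0.1307] [-3.1384e+00 -4.0000e-04  1.9145e+00] tool F [0.2 0.2 2.3] T [ 0.06  0.01 -0.01] 0.04439205925524458
```

The lateral force is gone, so I'll continue down.

Emit:
step_arm --increments "0 0 0.7 0 0 0; 0 0 0.7 0 0 0; 0 0 0.7 0 0 0; 0 0 0.6 0 0 0; 0 0 0 0 0 0"

```text
time: 10.7
tool_pos: [0.5739, -0.0903, 0.1034]
ee_rot: [-3.138, -0.001, 1.915]
wrist_force: [-1.5, -0.4, -1.8]
width: 0.0444
```

Emit:
step_arm --increments "0 0 0.3 0 0 0; 0 0 0.3 0 0 0; 0 0 0 0 0 0"

```text
time: 11.0
tool_pos: [0.5746, -0.0904, 0.0986]
ee_rot: [-3.14, 0.0, 1.915]
wrist_force: [-0.1, -0.6, -2.5]
width: 0.0442
```

Emit:
step_arm --increments "0 0 0.2 0 0 0; 0 0 0 0 0 0"

```text
time: 11.2
tool_pos: [0.5747, -0.0905, 0.0969]
ee_rot: [-3.141, 0.0, 1.915]
wrist_force: [-0.3, -0.5, -1.4]
width: 0.0447
```

Emit:
step_arm --increments "0 0 0.2 0 0 0; 0 0 0 0 0 0"

```text
time: 11.4
tool_pos: [0.5747, -0.0905, 0.0948]
ee_rot: [-3.14, 0.0, 1.915]
wrist_force: [-0.4, 0.6, -1.9]
width: 0.0444
```

Emit:
step_arm --increments "0 0 0.2 0 0 0; 0 0 0 0 0 0"

```text
time: 11.6
tool_pos: [0.5746, -0.0904, 0.0927]
ee_rot: [-3.14, 0.0, 1.915]
wrist_force: [0.8, 0.3, -1.2]
width: 0.0448
```

Emit:
step_arm --increments "0 0 0.2 0 0 0; 0 0 0 0 0 0"

```text
time: 11.8
tool_pos: [0.5748, -0.0905, 0.091]
ee_rot: [-3.141, 0.001, 1.915]
wrist_force: [1.0, 0.5, -2.0]
width: 0.0443
```

Emit:
step_arm --increments "0 0 0.15 0 0 0; 0 0 0 0 0 0"

```text
time: 12.0
tool_pos: [0.5749, -0.0906, 0.0908]
ee_rot: [-3.141, 0.001, 1.915]
wrist_force: [-2.1, 0.0, 4.0]
width: 0.0448
```

Emit:
step_arm --increments "0 0 0.15 0 0 0; 0 0 0 0 0 0"

```text
time: 12.2
tool_pos: [0.5749, -0.0906, 0.0908]
ee_rot: [3.141, 0.002, 1.915]
wrist_force: [-3.1, 0.6, 9.7]
width: 0.0447
```

Contact is at TCP z = 0.0908. That means the sleeve bottom is 62.8 mm below the TCP, as estimated, so it is on the collar. Easing the push and opening.

Emit:
step_arm --increments "0 0 -0.1 0 0 0; 0 0 0 0 0 0"

```text
time: 12.4
tool_pos: [0.5749, -0.0906, 0.0908]
ee_rot: [3.142, 0.001, 1.915]
wrist_force: [-2.6, 0.2, 6.3]
width: 0.0446
```

Emit:
step_arm --increments "0 0 0 0 0 0; 0 0 0 0 0 0; 0 0 0 0 0 0; 0 0 0 0 0 0; 0 0 0 0 0 0" --claw -0.3

```text
time: 12.9
tool_pos: [0.5747, -0.0905, 0.0887]
ee_rot: [-3.14, 0.0, 1.915]
wrist_force: [1.0, -0.1, 0.1]
width: 0.0613
```

Emit:
step_arm --increments "0 0 -0.5 0 0 0; 0 0 -1.5 0 0 0; 0 0 -2 0 0 0; 0 0 -2.5 0 0 0; 0 0 -2.5 0 0 0"

```text
time: 13.4
tool_pos: [0.575, -0.0905, 0.1814]
ee_rot: [3.141, 0.001, 1.915]
wrist_force: [-0.0, 0.7, -0.7]
width: 0.0611
```

Emit:
step_arm --increments "0 0 -2.5 0 0 0; 0 0 -2.5 0 0 0; 0 0 -2.5 0 0 0; 0 0 0 0 0 0"

```text
time: 13.8
tool_pos: [0.5768, -0.0908, 0.2603]
ee_rot: [3.134, 0.006, 1.915]
wrist_force: [1.0, 0.5, -0.3]
width: 0.061
```

```bash
python3 - <<'E'
from h import *
np.set_printoptions(precision=4,suppress=True)
o=get_obs();print(o["time"],o["tool_pos"],o["ee_rot"],o["wrist_force"],o["width"],o["joint_positions"])
p=wpose();w=snapshot("wrist")[:,:,::-1];s=snapshot("scene")[:,:,::-1];cv2.imwrite("pics/w7.png",w);cv2.imwrite("pics/s7.png",s)
print("pred sleeve top centre wrist",wproj([.5715,-.0906,.128],p),"scene",proj("scene",[.5715,-.0906,.128]))
a=cv2.resize(s[150:240,240:330],(400,400),interpolation=cv2.INTER_CUBIC);b=cv2.resize(s[260:330,225:295],(400,400),interpolation=cv2.INTER_CUBIC)
cv2.imwrite("pics/m7.png",np.hstack([a,b]))
# box: lamp end & switch from top corners at z=.04
a,b,c,d=[onz("top",*q,.040)[:2] for q in((349.25,277.5),(392,295),(383.75,318.75),(339.5,301.25))]
cen=(a+b+c+d)/4;y=(a+d-b-c);y/=np.linalg.norm(y);x=np.array([y[1],-y[0]])
print("box cen",cen,"y",y,"x",x,"sizes",np.linalg.norm(a-b),np.linalg.norm(a-d))
print("brass check: +x side dir",onz("top",360.5,278,.02)[:2]-cen, "lamp y",(onz("top",350.75,290.5,.045)[:2]-cen)@np.c_[x,y])
E
```

```text
13.8 [ 0.5768 -0.0908  0.2603] [3.1337 0.0065 1.9149] [ 0.9814  0.4624 -0.3059] 0.06096291091272597 [-0.2527  0.1519  1.1916 -0.0009  1.7878 -0.5971]
pred sleeve top centre wrist [268.2762 199.5778] scene [283.3501 199.1694]
box cen [ 0.3719 -0.2769] y [0.3918 0.9201] x [ 0.9201 -0.3918] sizes 0.12665421055857165 0.07150639189845831
brass check: +x side dir [0.0575 0.0094] lamp y [0.0029 0.0469]
```

View pics/m7.png

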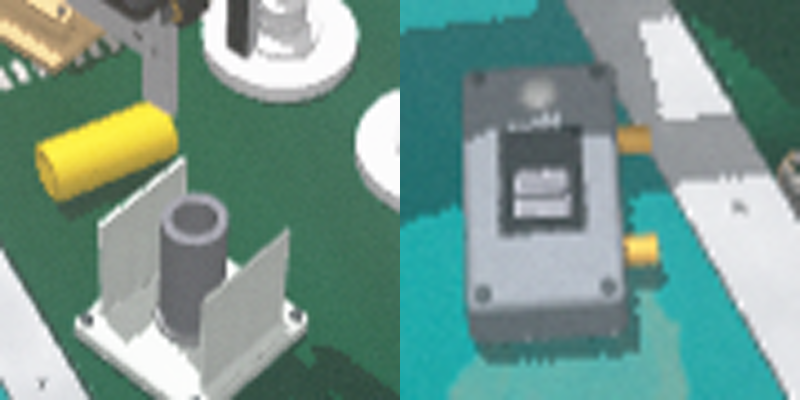

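The sleeve stands seated between the splash plates, with the collar visible at its foot. The box's lamp and switch are visible, with the ridge at the end away from the lamp. I'll close the fingers and go above the switch's far side.

```bash
cat >> h.py <<'E'
BC=np.array([.3725,-.2775]);BY=np.array([.3918,.9201]);BX=np.array([.9201,-.3918])
RB=Ro.from_euler('xyz',[np.pi,0,np.arctan2(BY[1],BY[0])]).as_matrix()
def bp(y,z,x=0): return np.r_[BC+y*BY+x*BX,z]
E
python3 - <<'E'
from h import *
plan(bp(-.03,.13),RB,15)
E
```

```text
dist cm 32.82 rot [0.002 0.001 0.747]
-0.86 -1.83 0.83 0.000 0.000 0.050; -0.95 -1.78 0.83 0.000 0.000 0.050; -1.04 -1.73 0.83 0.000 0.000 0.050; -1.13 -1.68 0.83 0.000 0.000 0.050; -1.21 -1.62 0.83 0.000 0.000 0.050
-1.29 -1.56 0.83 0.000 0.000 0.050; -1.36 -1.49 0.83 0.000 0.000 0.050; -1.44 -1.42 0.83 0.000 0.000 0.050; -1.51 -1.35 0.83 0.000 0.000 0.050; -1.57 -1.27 0.83 0.000 0.000 0.050
-1.63 -1.19 0.83 0.000 0.000 0.050; -1.69 -1.11 0.83 0.000 0.000 0.050; -1.74 -1.03 0.83 0.000 0.000 0.050; -1.79 -0.94 0.83 0.000 0.000 0.050; -1.84 -0.85 0.83 0.000 0.000 0.050
```

Emit:
step_arm --increments "-0.9 -1.8 0 0 0 0.05; -0.95 -1.8 0 0 0 0.05; -1 -1.7 0 0 0 0.05; -1.1 -1.7 0.2 0 0 0.05; -1.2 -1.6 0.4 0 0 0.05" --claw 1

```text
time: 14.4
tool_pos: [0.5025, -0.1615, 0.2461]
ee_rot: [-3.138, -0.001, 1.663]
wrist_force: [0.5, 0.1, 0.0]
width: 0.0247
```

Emit:
step_arm --increments "-1.3 -1.6 0.8 0 0 0.05; -1.4 -1.5 1 0 0 0.05; -1.4 -1.4 1 0 0 0.05; -1.5 -1.35 1.2 0 0 0.05; -1.6 -1.3 1.3 0 0 0.05"

```text
time: 14.9
tool_pos: [0.4302, -0.233, 0.1928]
ee_rot: [-3.138, -0.0, 1.413]
wrist_force: [0.4, -0.4, 0.1]
width: 0.0006
```

Emit:
step_arm --increments "-1.6 -1.2 1.3 0 0 0.05; -1.7 -1.1 1.3 0 0 0.05; -1.7 -1 1.3 0 0 0.05; -1.8 -0.9 1.3 0 0 0.05; -1.8 -0.9 1.2 0 0 0.05"

```text
time: 15.4
tool_pos: [0.3587, -0.303, 0.1286]
ee_rot: [-3.138, -0.001, 1.163]
wrist_force: [0.8, -0.1, -0.2]
width: 0.0007
```

Emit:
step_arm --increments "0 0 0 0 0 0; 0 0 0 0 0 0"

```text
time: 15.6
tool_pos: [0.3598, -0.3028, 0.13]
ee_rot: [-3.139, -0.001, 1.165]
wrist_force: [0.3, 0.9, 0.8]
width: 0.0006
```

```bash
python3 - <<'E'
from h import *
o=get_obs();print(o["time"],np.round(o["tool_pos"],4),np.round(o["ee_rot"],3),np.round(o["wrist_force"],1),o["width"])
p=wpose();w=snapshot("wrist")[:,:,::-1];cv2.imwrite("pics/w8.png",w)
for n,q in dict(lamp=bp(.046,.045),ridge=bp(-.008,.047),c1=bp(.065,.04,.0375),c2=bp(.065,.04,-.0375),c3=bp(-.065,.04,.0375),c4=bp(-.065,.04,-.0375)).items(): print(n,np.round(wproj(q,p),1))
plan(bp(-.028,.08),RB,4)
E
```

```text
15.6 [ 0.3598 -0.3028  0.13  ] [-3.139e+00 -1.000e-03  1.165e+00] [0.3 0.9 0.8] 0.0006107150263889086
lamp [276.8 128.9]
ridge [276.9 194.7]
c1 [322.6 106.2]
c2 [230.7 106.4]
c3 [318.3 253.9]
c4 [235.7 254.2]
dist cm 5.09 rot [-0.001 -0.    -0.003]
0.00 0.03 1.27 -0.000 -0.000 -0.001; 0.00 0.03 1.27 -0.000 -0.000 -0.001; 0.00 0.03 1.27 -0.000 -0.000 -0.001; 0.00 0.03 1.27 -0.000 -0.000 -0.001
```

View pics/w8.png

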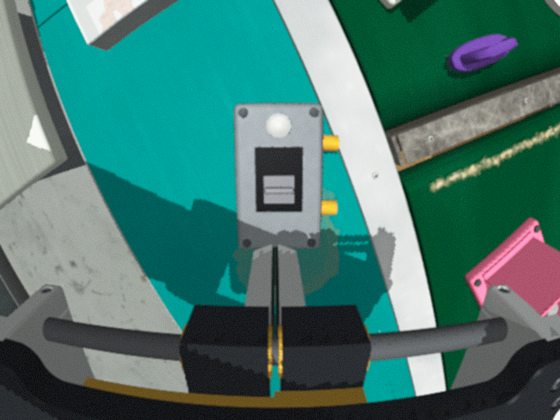

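The wrist view agrees with my box model to about 3 px: lamp at (279,125), predicted (277,129), and slider ridge at about (279,190), predicted (277,195). I'll descend behind the ridge.

Emit:
step_arm --increments "0.2 0.1 2 0 0 0; 0 0.1 2 0 0 0; 0 0 2 0 0 0; 0 0 1.5 0 0 0; 0 0 0.5 0 0 0"

```text
time: 16.15
tool_pos: [0.363, -0.3012, 0.05]
ee_rot: [-3.139, -0.0, 1.167]
wrist_force: [-0.7, -0.5, -0.0]
width: 0.0004
```

Emit:
step_arm --increments "0 0 0.2 0 0 0; 0 0 0.2 0 0 0; 0 0 0 0 0 0"

```text
time: 16.45
tool_pos: [0.3635, -0.3029, 0.0481]
ee_rot: [3.14, 0.002, 1.165]
wrist_force: [0.1, -0.5, 0.0]
width: 0.0005
```

```bash
python3 - <<'E'
from h import *
o=get_obs();print(o["time"],np.round(o["tool_pos"],4),np.round(o["wrist_force"],1))
p=wpose();w=snapshot("wrist")[:,:,::-1];cv2.imwrite("pics/w9.png",w)
print("box coords TCP",(p[0][:2]-BC)@np.c_[BX,BY])
cv2.imwrite("pics/w9c.png",cv2.resize(w[110:290,170:390],(770,630)[0:1]+(595,),interpolation=cv2.INTER_CUBIC) if 0 else cv2.resize(w[110:290,170:390],(660,540),interpolation=cv2.INTER_CUBIC))
for yy in(-.0105,-.008,-.0055): print(wproj(bp(yy,.047),p))
print("tip front",wproj(p[0]+.008*p[1][:,0],p))
E
```

```text
16.45 [ 0.3635 -0.3029  0.0481] [ 0.1 -0.5  0. ]
box coords TCP [ 0.00163789 -0.02690487]
[271.80281768 234.30849701]
[271.77613335 230.330399  ]
[271.7495146  226.31610127]
tip front [274.67305805 248.13691262]
```

View pics/w9c.png

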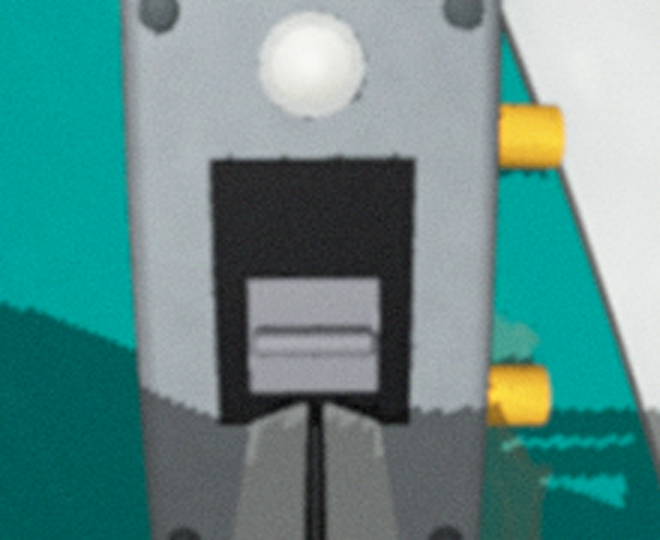

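The fingertips (crop y≈400) are clear behind the ridge (crop y≈342) and centred on it. I'll lower to about 0.044, then push in +tool x.

Emit:
step_arm --increments "0 0 0.2 0 0 0; 0 0 0.2 0 0 0; 0 0 0 0 0 0"

```text
time: 16.8
tool_pos: [0.3627, -0.3025, 0.0431]
ee_rot: [-3.141, 0.001, 1.165]
wrist_force: [0.8, -0.6, -0.2]
width: 0.0007
```

Emit:
step_arm --increments "0.4 0 0 0 0 0; 0.4 0 0 0 0 0; 0.2 0 0 0 0 0; 0.2 0 0 0 0 0"

```text
time: 17.2
tool_pos: [0.3673, -0.2923, 0.0434]
ee_rot: [-3.141, 0.003, 1.165]
wrist_force: [-1.7, -2.9, -1.0]
width: 0.0007
```

Emit:
step_arm --increments "0.3 0 0 0 0 0; 0.3 0 0 0 0 0; 0.3 0 0 0 0 0; 0 0 0 0 0 0"

```text
time: 17.6
tool_pos: [0.3716, -0.2825, 0.0433]
ee_rot: [-3.141, -0.0, 1.166]
wrist_force: [0.0, 0.2, 0.2]
width: 0.0005
```

The ridge resisted with 3.4 N, then the force dropped to 0: the switch has been thrown. I'll push gently on to confirm it's at the end.

Emit:
step_arm --increments "0.2 0 0 0 0 0; 0.2 0 0 0 0 0; 0 0 0 0 0 0"

```text
time: 17.9
tool_pos: [0.3729, -0.2794, 0.0433]
ee_rot: [-3.141, 0.001, 1.165]
wrist_force: [1.2, -0.4, 0.3]
width: 0.0008
```

Emit:
step_arm --increments "0.15 0 0 0 0 0; 0.15 0 0 0 0 0; 0 0 0 0 0 0"

```text
time: 18.2
tool_pos: [0.3731, -0.2791, 0.0434]
ee_rot: [-3.142, 0.006, 1.165]
wrist_force: [-3.3, -5.2, -0.6]
width: 0.0008
```

The end stop is reached: 6 N with no further motion. I'll back off, rise and check.

Emit:
step_arm --increments "-0.5 0 0 0 0 0; -0.5 0 0 0 0 0; 0 0 -1.5 0 0 0; 0 0 -2.5 0 0 0; 0 0 -3 0 0 0"

```text
time: 18.7
tool_pos: [0.3693, -0.2852, 0.1128]
ee_rot: [-3.138, -0.001, 1.165]
wrist_force: [1.1, 0.2, -1.2]
width: 0.0006
```

Emit:
step_arm --increments "0 0 -3 0 0 0; 0 0 -3 0 0 0; 0 0 -3 0 0 0; 0 0 0 0 0 0; 0 0 0 0 0 0"

```text
time: 19.2
tool_pos: [0.3703, -0.286, 0.2035]
ee_rot: [3.141, 0.001, 1.165]
wrist_force: [0.1, -0.1, -0.6]
width: 0.0
```

```bash
python3 - <<'E'
from h import *
o=get_obs();print(o["time"],np.round(o["tool_pos"],4),np.round(o["wrist_force"],1))
w=snapshot("wrist")[:,:,::-1];s=snapshot("scene")[:,:,::-1];t=snapshot("top")[:,:,::-1]
t0=cv2.imread("pics/top0.png")
R=lambda i,h,wd:cv2.resize(i,(wd,h),interpolation=cv2.INTER_CUBIC)
cv2.imwrite("pics/m10.png",np.vstack([np.hstack([R(w[80:280,200:360],300,240),R(s[90:255,170:390],300,400)]),R(t[120:340,90:380],300,640)*0+R(t[120:340,90:400],300,640)]))
E
```

```text
19.2 [ 0.3703 -0.286   0.2035] [ 0.1 -0.1 -0.6]
```

The viewing limit is reached, so I'll do the final checks numerically.

```bash
python3 - <<'E'
from h import *
p=wpose();w=cv2.cvtColor(snapshot("wrist"),cv2.COLOR_RGB2GRAY)
ys=np.arange(-.028,.03,.003)
def at(P): u,v=wproj(P,p);return int(w[int(round(v)),int(round(u))])
print("switch profile y(mm):grey",[(round(y*1e3),at(bp(y,.042,.003))) for y in ys])
t0=cv2.imread("pics/top0.png");t=snapshot("top")[:,:,::-1];s0=cv2.imread("pics/scene0.png");s=snapshot("scene")[:,:,::-1]
def diff(a,b,boxes):
    for n,(x0,y0,x1,y1) in boxes.items():
        d=np.abs(a[y0:y1,x0:x1].astype(int)-b[y0:y1,x0:x1]).max(2);print(n,"changed frac",round(float((d>40).mean()),3))
diff(t0,t,dict(head1=(195,142,245,190),head2=(250,127,296,173),head3=(297,124,342,170),head4=(174,282,220,330),brush=(336,196,356,232),yellow=(228,202,250,246),short=(115,215,150,250),orange=(138,140,182,174)))
diff(s0,s,dict(head1=(284,136,322,174),head2=(320,162,358,202),head3=(342,188,384,230),brush=(300,236,334,262),short=(206,102,234,128),yellow=(246,170,284,196)))
# seated sleeve rim height: rim ellipse in scene around predicted
a=np.abs(s.astype(int)-s0).max(2)[185:225,268:300]>25;yy,xx=np.nonzero(a);print("sleeve px x",xx.min()+268,xx.max()+268,"top row",yy.min()+185)
for z in(.128,.133,.138):
    q=np.array([.5715,-.0906,z]);print(z,"pred rim back row",proj("scene",q+.0225*np.array([.16,.987,0]))[1].round(1))
E
```

```text
switch profile y(mm):grey [(-28, 175), (-25, 148), (-22, 31), (-19, 37), (-16, 37), (-13, 37), (-10, 39), (-7, 41), (-4, 42), (-1, 116), (2, 169), (5, 168), (8, 132), (11, 176), (14, 151), (17, 173), (20, 173), (23, 135), (26, 43), (29, 42)]
head1 changed frac 0.0
head2 changed frac 0.0
head3 changed frac 0.0
head4 changed frac 0.0
brush changed frac 0.0
yellow changed frac 0.0
short changed frac 0.0
orange changed frac 0.0
head1 changed frac 0.0
head2 changed frac 0.0
head3 changed frac 0.0
brush changed frac 0.0
short changed frac 0.192
yellow changed frac 0.175
sleeve px x 268 291 top row 193
0.128 pred rim back row 193.7
0.133 pred rim back row 192.6
0.138 pred rim back row 191.4
```

```bash
python3 -c "
from bench import *
print(close_job())"
```

```text
the job is handed in; nothing more can be done
None
```

The long sleeve is seated on the station's collar, the switch is at the lamp end, and I handed the job in at about 19 s of the 58 s allowed.

- **Sleeve:** I pulled the long sleeve off its peg and lowered it over the shaft in the grip. The arm stopped on firm contact at up to 10 N, at the height expected for the collar, and only then did I let go. In the last scene picture the sleeve's upper rim was within about a pixel of where a seated sleeve should be.
- **Switch:** I pushed it with the closed fingers. It gave way after about 3.4 N, then met the end stop at about 6 N with no further movement. The grey profile in the last wrist picture shows the slider moved about 16 mm towards the lamp.
- **Bystanders:** The top picture shows no change at the shower heads, the brush, the short sleeve or the orange and yellow look-alikes.

**Checks that disagreed or were missing:**
- **Scene picture:** the short-sleeve and yellow-sleeve areas showed 19% and 18% changed pixels. I put this down to overlap with the removed and seated long sleeve, because the top view shows neither moved.
- **Box position:** my estimate was about 3 mm off along the switch's travel, so I allowed for that when placing the fingers.
- **Final picture:** I could not view it because the 12-picture limit was reached, so the last checks are numerical only.

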